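Stack both decks of a bur stand and lock them

TASK

Put the two-deck bur stand together: lower the plate with the large holes over the four posts until it lies flat on the wooden foot, then lower the plate with the small holes over the same posts until it lies flat on their shoulders, without letting either plate drop. Then push the steel keeper bar round on its pillar, all the way to its stop, so that it lies over the end of the upper plate. Leave the mug, the jar and the emery roll where they are.

Things in the scene. Friction and masses are not known exactly. Their poses are not given: they have to be found in the camera images.
- lower_deck_grip (a point): LOWER DECK, the large-holed plate, bare aluminium, 124 mm (own x) by 90 mm (own y) by 8 mm, with a handle bar on its middle, 40 mm long (x), 12 mm thick (y), its top 42 mm above the plate's underside. About 0.26 kg. Lies handle up on the bench. This point: in the handle, 31 mm above the underside, the place to grip, fingers closing along own y; z up. Fits either way round (half a turn). Home, it is 43 mm above the bench.
- lower_deck_hole (a point): a hole of the lower deck, on its axis at the top face: deck's own x = +45, y = +29 mm; axes as the deck's. Four such through holes at own x = +-45, y = +-29 mm, all 21 mm in diameter, which pass the whole post. The tiny dark dots are surface marks only.
- upper_deck_grip (a point): UPPER DECK, the small-holed plate, bare aluminium, 124 mm (own x) by 90 mm (own y) by 8 mm, with a handle bar on its middle, 40 mm long (x), 12 mm thick (y), its top 42 mm above the plate's underside. About 0.26 kg. Lies handle up on the bench. This point: in the handle, 31 mm above the underside, the place to grip, fingers closing along own y; z up. Fits either way round (half a turn). Home, it is 91 mm above the bench.
- upper_deck_hole (a point): a hole of the upper deck, on its axis at the top face: deck's own x = +45, y = +29 mm; axes as the deck's. Four such through holes at own x = +-45, y = +-29 mm, all 11 mm in diameter, which pass the studs but not the thick part of the posts. The tiny dark dots are surface marks only.
- stand: fixed stand. Origin on the bench midway between its four steel posts; z up, x along the dark wooden foot towards the keeper pillar. Foot 12 mm thick, from own x = -70 to +110 mm, y = +-50 mm. Posts at own x = +-45, y = +-29 mm. A 12 mm pillar at own x = +90, y = 0 carries the keeper bar.
- post_shoulder (a point): flat shoulder of one post (stand's own x = +45, y = +29 mm), on the post's axis, 60 mm above the bench; axes as the stand's. All four posts alike: 18 mm thick from the foot up to 57 mm above the bench, tapering to 15 mm at the shoulder, then an 8 mm stud up to 72 mm, tapering to a 3 mm tip at 80 mm.
- keeper_pivot (a point): vertical pivot axis of the keeper bar, half-way up the bar: 75.5 mm above the bench; fixed to the stand, axes as the stand's. Steel bar 12 mm wide, 8 mm thick, underside 3.5 mm above the seated upper deck's top face. Nose reaches 40 mm from the pivot, tail 75 mm the other way. Closed, the nose points to the stand's -x, over the deck's end.
- keeper (a joint): angle of the keeper bar, rad: 0 closed (a stop), growing as it opens anticlockwise seen from above, stop at 1.85. At angle a the tail points along (cos a, sin a) in the stand's x, y. Starts at 1.25 to 1.75, clear of the decks; light friction (about 0.03 N m), stays where it is left.
- mug: bystander: steel mug, 72 mm across, 85 mm high, origin under its middle; loose
- jar: bystander: glass jar with a white cap, 56 mm across, 65 mm high, origin under its middle; loose
- emery_roll: bystander: short cardboard roll lying on its flat end, 66 mm across, 25 mm high, origin under its middle; loose
Mind the look-alikes: they are no part of the job. Leave any orange or red look-alike of the part that bears lower_deck_grip alone.

How it is judged:
On the way, in this order (a step that is already met when the one before it is completed fails the run):
1. the large-holed deck lies flat on the stand's foot, over all four posts (horizontal distance between lower_deck_grip and stand below 0.004 m and z of lower_deck_grip in the frame of stand between 0.04 and 0.0455 m and angle between lower_deck_grip's own z axis and vertical below 0.04 rad and angle between the x axis of lower_deck_grip and the x axis of stand, either way round below 0.12 rad), for 0.2 s.
2. the small-holed deck lies flat on the posts' shoulders above it, the keeper still open (all of step 1 and horizontal distance between upper_deck_grip and stand below 0.004 m and z of upper_deck_grip in the frame of stand between 0.088 and 0.0935 m and angle between upper_deck_grip's own z axis and vertical below 0.04 rad and angle between the x axis of upper_deck_grip and the x axis of stand, either way round below 0.12 rad and value of joint keeper above 1 rad), for 0.2 s.
3. the keeper bar is pushed to its stop over the upper deck (all of step 1 and horizontal distance between upper_deck_grip and stand below 0.004 m and z of upper_deck_grip in the frame of stand between 0.088 and 0.0935 m and angle between upper_deck_grip's own z axis and vertical below 0.04 rad and angle between the x axis of upper_deck_grip and the x axis of stand, either way round below 0.12 rad and value of joint keeper below 0.15 rad), for 0.2 s.
At the end, for the whole second after the job is handed in: Large-holed deck flat on the foot and small-holed deck flat on the shoulders (each within 4 mm of the stand's axis, within 2.5 mm of its home height, tilt under 0.04 rad, square with the stand within 0.12 rad either way round), both at rest, and the keeper within 0.15 rad of its closed stop (all of step 3 and linear speed of each of lower_deck, upper_deck below 0.01 m/s); the robot touches nothing.
It fails at once if a deck is dropped over the posts (faster than 0.5 m/s there; a fall of about 12 mm) ((linear speed of lower_deck above 0.5 m/s and horizontal distance between lower_deck_grip and stand below 0.02 m and z of lower_deck_grip in the frame of stand below 0.125 m) or (linear speed of upper_deck above 0.5 m/s and horizontal distance between upper_deck_grip and stand below 0.02 m and z of upper_deck_grip in the frame of stand below 0.125 m)).
It fails at once if the mug, jar or emery roll is shifted by more than 30 mm (distance of any of mug, jar, emery_roll from where it was at the start of the episode above 0.03 m).
It also fails if it takes over 72 s, if anything falls off the work surface, if the arm or the gripper's body presses on something with over 40 N, if the wrist force passes 120 N, or if a joint passes its speed limit or range.

ROBOT

A 7-joint arm with a two-finger parallel gripper is mounted at the origin on the work surface. World frame = base frame: x ahead of the robot, y to its left, z up, the work surface at z = 0. Lengths are in m, angles in rad, forces in N, time in s.
With the tool pointing down it reaches from about 0.4 to 0.875 m from the base axis. Payload 4.4 kg.
Tool frame: the origin (TCP) lies at the very end of the fingers, on their centre line; the grasp point (between the pads) lies 19 mm behind it (r.hold_point_z is the distance from the TCP to the grasp point, in m); z points along the fingers, y is the line along which they close (so a half turn about z gives the same grasp; the last joint's range is limited). The gripper opens to 85 mm and grips with 20 to 120 N. Pads are 22 mm wide; open, the fingers measure 114 mm over their backs; the gripper's body (76 mm by 85 mm) begins 54 mm behind the grasp point. The pads swing forward as they close: fully open they stand 13 mm farther back than shut.
Start: joints at [1.164, 0.628, 0.038, 1.517, -0.027, 0.996, -0.02], TCP at [0.217, -0.613, 0.231] pointing down, gripper open.
Joint ranges: [-3.06, 3.06], [-0.37, 2.12], [-1.25, 1.32], [0.18, 2.47], [-1.1, 4.24], [0.23, 1.98], [-2.94, 2.94]. Speed limits (rad/s): [2.57, 2.57, 3.14, 3.14, 3.14, 3.14, 3.14].

INTERFACE

Orientations are given as a unit quaternion [w, x, y, z].
In Python, from plant import r, optics, job gives the robot as it stands.
- The arm moves only by the tool move_arm, never from a script. Its argument "increments" is a list of rows, each an object with "linear": the shift along the tool's x, y, z scaled (see below), a list of three; "delta_rot": the turn, a rotation vector about the tool's x, y, z scaled (see below), a list of three. A call has 1 to 8 rows; each row is the pose to reach, as a shift and turn from the pose commanded when the call began, along the tool's axes at that moment, turning the shorter way round; what a row does not reach only later rows make up. The controller multiplies each number of a shift by 75 cm and each number of a turn by 180 degrees. A row lasts 1/10 s, in which the tool goes at most 50 mm and 8.59 degrees, less where a joint would pass 70% of its speed; a pose out of reach is approached as far as the arm can. A call with a number of a shift or a turn outside -1 to 1 is refused whole. A call with a gripper value outside its range is refused whole. "fingers" is the gripper's target within -1 to 1 (fully open at 1, half-way at 0, shut at -1), set as the call begins (left out, the last holds). The fingers move at their own pace and stop on an object; "squeeze" is the grip in N (left out, the last holds). Time passes only in rows, so rows that repeat a pose let the fingers close. It gives the time, the measured TCP pose, the force, the opening and the grip force at its end, in the units of the state.
- r.sense(): the state, without advancing time (a new reading comes with each control period).
- optics.snapshot(name): name is "scene" or "top"; returns a dict with "pixels" (420x560x3 uint8, blue, green, red), "range_z" (420x560 float32, m along the optical axis (not along the pixel's ray), 0 where there is no reading), "K" (3x3 intrinsics, pixels), "k1" (the pictures are not rectified: a ray, as slopes to the right and down, at radius r is drawn at 1 + k1 r^2 times it, then the intrinsics apply), "xyz" and "orientation" of the camera in the world. Camera axes: x right, y down, z forward; pixel columns grow to the right and rows downward; lengths in m; the calibration is good to about 2 mm. A picture is of the moment at which its call begins.
- job.hand_in(): hands the job in; it is judged then, once.
The state is a dict: "t": time; "q": joint angles; "qd": joint speeds; "effort": joint torques, N m; "tcp_pos": TCP position; "ee_rot": TCP orientation; "ft_force": force on the tool from outside, world axes, zero at the start; "wrist_torque": the same for the moment, N m; "opening": finger opening in m; "finger_force": force on a finger pad.
Only numpy, scipy, OpenCV 4.12 (cv2) and the standard library are available. Lean on these libraries where they do the work, as an engineer would, in place of code of your own. Each camera call takes 0.05 s, during which the arm holds its last target. There are 200 camera calls.

## Working session

There is one attempt and no reset: what is moved stays moved. The work goes in short steps, Python scripts to look and compute and a tool call to move; the robot and the scene stay as the last step left them, time stands still between calls to the robot, and variables do not carry over. Pictures are saved under pics/ and viewed, at most 10 in all, crops included, and the job is handed in when it is done.

Besides the shell and the picture viewer there is one more tool, called after "Call:" in YAML: its name, and indented under it one key for each argument. move_arm: Moves the arm, as the interface text tells. Its arguments: {"type":"object","properties":{"increments":{"type":"array","items":{"type":"object","properties":{"linear":{"type":"array","items":{"type":"number"}},"delta_rot":{"type":"array","items":{"type":"number"}}}}},"fingers":{"type":"number"},"squeeze":{"type":"number"}},"required":["increments"]}

```bash
mkdir -p pics; ls
python3 - <<'E'
from plant import r,optics,job
import cv2,numpy as np
for n in("scene","top"):
    s=optics.snapshot(n); cv2.imwrite(f"pics/{n}0.png",s["pixels"]); np.savez(f"{n}0.npz",**{k:np.array(v) for k,v in s.items()})
    print(n,s["K"],s["k1"],s["xyz"],s["orientation"],(s["range_z"]>0).mean())
print(r.sense())
E
```

```text
pics
scene [[488.17196178   0.         283.25208705]
 [  0.         488.17196178 215.31760724]
 [  0.           0.           1.        ]] 0.05367697828666366 [1.16535794 0.47671086 0.77250141] [-0.19746598  0.48880998  0.78276315 -0.33068693] 0.9958588435374149
top [[391.57502306   0.         277.67703649]
 [  0.         391.57502306 203.63308712]
 [  0.           0.           1.        ]] 0.027593789538703634 [0.48522912 0.17479177 1.08764069] [ 0.01343445 -0.70207187  0.71185899 -0.01309148] 0.9956802721088436
{'t': 0.1, 'q': array([ 1.16422961,  0.62923761,  0.03845037,  1.51824936, -0.0269689 ,
        0.99629108, -0.01999633]), 'qd': array([-1.02825265e-03, -2.82841669e-03,  1.57083494e-03, -2.51674591e-03,
       -1.11641586e-03, -7.15697542e-04,  6.20522656e-05]), 'effort': array([ 3.49915819e-03, -5.64535511e+01,  1.23074558e+00, -1.93974119e+01,
        1.13060785e-02,  5.44515759e-03,  2.40169987e-05]), 'tcp_pos': array([ 0.21707198, -0.61210426,  0.2304975 ]), 'ee_rot': array([-8.17494010e-04,  9.85518098e-01,  1.69568225e-01, -1.63369594e-04]), 'ft_force': array([-0.34959362,  0.31090147,  0.11262206]), 'wrist_torque': array([-0.0229801 ,  0.00591392,  0.01516507]), 'finger_force': 0.0, 'opening': 0.08542992692262599}
```

View pics/top0.png

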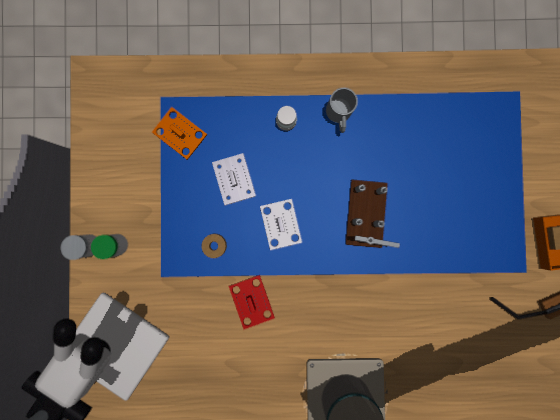

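View pics/scene0.png

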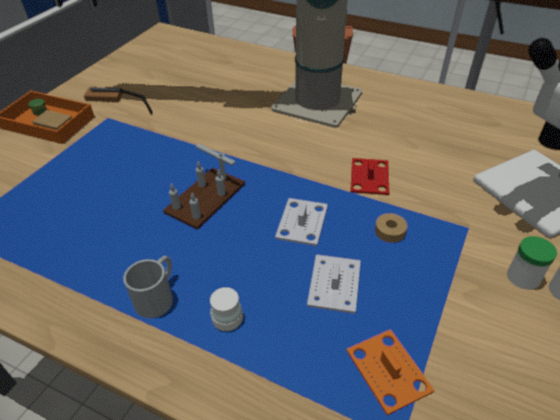

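```bash
cat > h.py <<'E'
import numpy as np,cv2
from scipy.spatial.transform import Rotation as R
def load(n): 
    d=np.load(n+".npz"); return {k:d[k] for k in d.files}
def rot(s): q=s["orientation"]; return R.from_quat([q[1],q[2],q[3],q[0]]).as_matrix()
def slopes(s,uv):
    uv=np.asarray(uv,float).reshape(-1,1,2)
    return cv2.undistortPoints(uv,s["K"],np.array([float(s["k1"]),0,0,0]))[:,0]
def onplane(s,uv,z):
    d=np.c_[slopes(s,uv),np.ones(len(np.reshape(uv,(-1,2))))]@rot(s).T
    return s["xyz"]+d*((z-s["xyz"][2])/d[:,2])[:,None]
def cloud(s):
    h,w=s["range_z"].shape; u,v=np.meshgrid(np.arange(w),np.arange(h))
    sl=slopes(s,np.stack([u,v],-1).reshape(-1,2)); z=s["range_z"].reshape(-1,1)
    return ((np.c_[sl,np.ones(len(sl))]*z)@rot(s).T+s["xyz"]).reshape(h,w,3)
def project(s,P):
    c=(np.atleast_2d(P)-s["xyz"])@rot(s); a=c[:,:2]/c[:,2:]; a=a*(1+float(s["k1"])*(a**2).sum(1))[:,None]
    return a*s["K"][0,0]+s["K"][:2,2]
E
python3 - <<'E'
from h import *
s=load("top0");p=s["pixels"]
a=cv2.resize(p[145:257,205:310],None,fx=5,fy=5,interpolation=cv2.INTER_CUBIC)
cv2.imwrite("pics/c_decks.png",a)
c=load("scene0")["pixels"]
b=cv2.resize(c[135:235,155:255],None,fx=5,fy=5,interpolation=cv2.INTER_CUBIC)
b2=cv2.resize(p[170:255,335:405],None,fx=4,fy=4,interpolation=cv2.INTER_CUBIC)
o=np.zeros((500,790,3),np.uint8);o[:500,:500]=b;o[:340,505:785]=b2
cv2.imwrite("pics/c_stand.png",o)
hsv=cv2.cvtColor(p,cv2.COLOR_BGR2HSV)
m=((hsv[...,1]<90)&(hsv[...,2]>110)).astype(np.uint8)
n,l,st,ce=cv2.connectedComponentsWithStats(m)
for i in range(1,n):
    if st[i,4]>60 and ce[i][1]<260 and ce[i][1]>85 and 160<ce[i][0]<520: print(i,st[i],ce[i],onplane(s,ce[i],.008)[0])
X=cloud(s)
print(X[150,400],X[224,262], X[224,281])
for v in range(180,236,2): print(v,(X[v,345:392:2,2]*1000).round().astype(int))
E
```

```text
8 [327  87  31  28 263] [341.07984791 103.21292776] [ 0.80250061 -0.00497429  0.008     ]
27 [276 106  21  18 286] [286.58041958 114.73426573] [0.77259039 0.14687856 0.008     ]
45 [ 212  153   44   52 1420] [233.47816901 178.8084507 ] [0.59612051 0.29626809 0.008     ]
59 [ 260  199   42   51 1323] [280.50642479 223.97505669] [0.46959995 0.16802032 0.008     ]
71 [355 236  45  12 189] [377.31216931 241.17460317] [ 0.41892198 -0.09682782  0.008     ]
[ 0.6701539  -0.16647031  0.00354446] [0.47015749 0.21921088 0.00220756] [0.46999537 0.16691207 0.04116218]
180 [ 0  0  4 13 12 15 15 11 16 -1  0 -1  3  3  1 -2  4  0  0  2 -2  5  2  2]
182 [ 0 -2  1  8 13 12 14 12 12 12 15 10 14 11 12 16  8 13 14 11  2  1  2  3]
184 [ 1  2  0 13 13 12 16  8 60 13 15 12 15  7 12 10  9 14 11 13  9  3  1  1]
186 [ 5  5 -1 16 13  9 40 59 69 80 13  9 12 12 16 11 11 13 13 58 11  4  2  0]
188 [ 3  2  2 10  8 21 46 60 65 73 12 12 12 10 12 18 18 45 61 68 78  4  3  4]
190 [-2 -2  1 14 13 12 37 54 57 61 14 12 10 15 10 11 27 47 61 70 73  2 -1 -2]
192 [ 3  3  2 13 15 10 12 12 14 12 14 14 14 15 13 14 24 40 54 63 57  
[... 1142 characters left out ...]
  1  1]
222 [ 1 10 12 12 30 58 59 76 61 11 13 14 11 11 11 34 56 62 72 61  1  0  0  2]
224 [   6   10 1088   16   12   38   63   60    9   11   15   14   13   15
   16   35   60   62   75   80    2   -3    3    4]
226 [ 0 13 13 12 13 16 14 11 11 14 15 15 15 13 15 21 44 57 62 11  3  3 -1  1]
228 [   0   14   16   14   12   14   13    9   14   13 1088   14   12   11
   11   16   10   14   15   12   -1    2    2   -1]
230 [ 2 14 11 13 12 11 15 14 11 15 13 11 13 15 11 12 11 13 14  3  1  2 -1  3]
232 [ 1 10 14 12 11 12 12 12 11 11 12 14 11 13 13 10 17 13 11  2  2  1  5  3]
234 [   1   14   15   12   16   11   11   10   13   15   13   14    7   14
   13    9   12 1088   13    1    0    4    0    0]
```

View pics/c_decks.png

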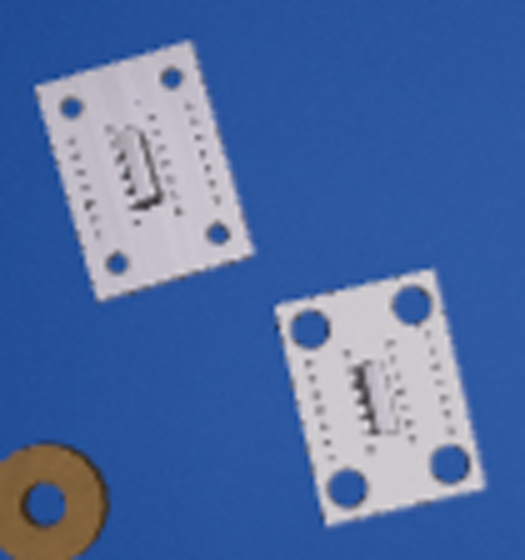

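View pics/c_stand.png

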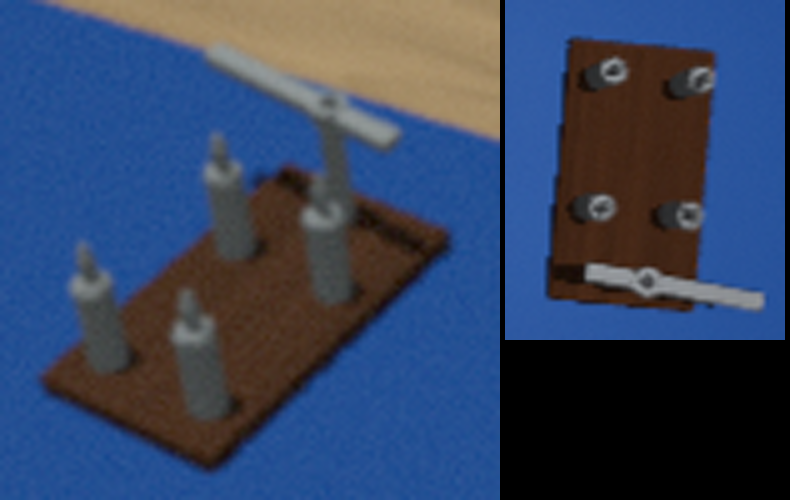

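```bash
cat >> h.py <<'E'
from scipy.optimize import least_squares
SG=np.array([[1,1],[1,-1],[-1,1],[-1,-1]])*[45e-3,29e-3]
def fitstand(s,g):
    X=cloud(s).reshape(-1,3); k=(X[:,2]>.018)&(X[:,2]<.054)&(np.hypot(X[:,0]-g[0],X[:,1]-g[1])<.09); X=X[k]
    def res(p):
        c,n=np.cos(p[2]),np.sin(p[2]); P=SG@np.array([[c,n],[-n,c]])+p[:2]
        d=np.linalg.norm(X[:,None,:2]-P,axis=2).min(1); return np.where(d<.02,d-.009,.011)
    f=least_squares(res,g,loss="soft_l1",f_scale=.001,x_scale=[.01,.01,.1]); return f.x,len(X),np.median(abs(f.fun))
def holes(s,mask,z,amin,amax):
    """dark blobs inside plate mask -> world points at height z"""
    m=mask.astype(np.uint8); cs,hi=cv2.findContours(m,cv2.RETR_CCOMP,cv2.CHAIN_APPROX_NONE); out=[]
    for c,h in zip(cs,hi[0]):
        a=cv2.contourArea(c)
        if h[3]>=0 and amin<a<amax: out.append(np.r_[c[:,0].mean(0),a])
    return np.array(out)
def deckfit(W):
    """4 hole xy -> centre, yaw of long axis"""
    c=W.mean(0); i=cv2.minAreaRect(W.astype(np.float32)*1000); b=cv2.boxPoints(i)
    e=[b[1]-b[0],b[2]-b[1]]; l=max(e,key=np.linalg.norm); return c,np.arctan2(l[1],l[0]),np.sort(i[1])
E
python3 - <<'E'
from h import *
for n in("top0","scene0"):
    s=load(n);p=s["pixels"]; hsv=cv2.cvtColor(p,cv2.COLOR_BGR2HSV)
    print(n,fitstand(s,[.505,-.055,np.pi-.05]))
    m=(hsv[...,1]<90)&(hsv[...,2]>110)
    k,l,st,ce=cv2.connectedComponentsWithStats(m.astype(np.uint8))
    for nm,P in(("up",(.596,.296)),("low",(.4696,.168))):
        uv=project(s,[*P,.008])[0]; ids=l[int(uv[1])-25:int(uv[1])+25,int(uv[0])-20:int(uv[0])+20]
        i=np.bincount(ids[ids>0]).argmax(); H=holes(s,l==i,0,5,150); print(nm,st[i],H.round(1).tolist())
        H=H[np.argsort(-H[:,2])][:4]
        if len(H)==4:
            W=onplane(s,H[:,:2],.005)[:,:2]; print(deckfit(W))
    X=cloud(s); k=(X[...,2]>.068)&(X[...,2]<.084)&(np.hypot(X[...,0]-.42,X[...,1]+.06)<.1)&(X[...,0]<.45)
    P=X[k][:,:2]; c,e,v=cv2.PCACompute2(P.astype(np.float32),None); print("bar",len(P),c,e[0],((P-c)@e[0]).min(),((P-c)@e[0]).max())
    for nm,uv in (("top0",[(286,118),(343,105),(214,246)]),):
        if n==nm: print(onplane(s,uv,.05))
E
```

```text
top0 (array([ 0.51475874, -0.05401943,  3.03214501]), 89, np.float64(0.002241689779925343))
up [ 212  153   44   52 1420] [[228.0, 197.1, 15.0], [248.2, 191.3, 13.5], [234.5, 184.9, 15.5], [219.0, 166.1, 15.0], [239.2, 160.3, 13.5]]
(array([0.57977367, 0.29973134]), np.float32(0.8449601), array([ 48.65230942, 107.14661407]))
low [ 260  199   42   51 1323] [[274.0, 242.4, 51.0], [294.7, 237.3, 53.5], [278.7, 227.7, 5.5], [277.7, 224.2, 8.5], [276.6, 220.5, 12.0], [266.7, 210.3, 53.5], [287.0, 205.6, 52.0]]
(array([0.46980429, 0.16781702]), np.float32(0.2215936), array([58.58076096, 90.54402924]))
bar 216 [[ 0.42369032 -0.07694954]] [0.18728276 0.98230606] -0.059340659076979774 0.05810372574200538
[[ 0.75265812  0.14964041  0.05      ]
 [ 0.78527108 -0.00301424  0.05      ]
 [ 0.41464788  0.34457592  0.05      ]]
scene0 (array([ 0.5302374 , -0.06101985,  3.02805454]), 440, np.float64(0.002415370062912796))
up [ 307  254   54   58 2358] [[347.0, 302.5, 20.0], [316.5, 298.0, 18.0], [336.1, 281.8, 91.0], [351.0, 266.0, 14.0], [322.5, 262.0, 10.0]]
(array([0.60594973, 0.30543122]), np.float32(0.2739941), array([57.90015793, 89.74269104]))
low [ 275  198   53   47 1542] [[310.2, 237.0, 45.0], [284.0, 232.4, 45.0], [302.8, 217.9, 98.5], [318.5, 208.4, 38.0], [293.5, 204.4, 38.0]]
(array([0.47874918, 0.1750812 ]), np.float32(0.21192387), array([57.80405045, 90.59600067]))
bar 235 [[ 0.42896652 -0.0740998 ]] [0.18884592 0.9820068 ] -0.059418048703831085 0.05401754232776057
```

Run:
```python
from h import *
s=load("top0");p=s["pixels"]
W=onplane(s,[(362,188),(383.75,190),(359,222),(380.75,223.75)],.06); print(W,deckfit(W[:,:2]))
g=cv2.cvtColor(p,cv2.COLOR_BGR2GRAY); 
for th in(90,110,130):
    k,l,st,ce=cv2.connectedComponentsWithStats((g>th).astype(np.uint8)[175:235,345:395])
    I=[i for i in range(1,k) if 8<st[i,4]<80 and (ce[i]>3).all()]; print(th,[(ce[i].round(1)+[345,175],st[i]) for i in I])
    if len(I)==4: print(deckfit(onplane(s,ce[I]+[345,175],.06)[:,:2]))
print(g[183:195,352:370]);
hsv=cv2.cvtColor(p,cv2.COLOR_BGR2HSV); m=((hsv[...,0]<20)|(hsv[...,0]>170))&(hsv[...,2]<110); m[:175]=0;m[255:]=0;m[:,:335]=0;m[:,400:]=0
c=max(cv2.findContours(m.astype(np.uint8),0,1)[0],key=cv2.contourArea)[:,0]; w=onplane(s,c,.012)[:,:2]*1000
print(cv2.minAreaRect(w.astype(np.float32)))
for n in("top0","scene0"):
    s=load(n)
    for g0 in ([.505,-.055,np.pi-.05],[.515,-.054,3.09],[.522,-.057,3.03]): print(n,fitstand(s,g0))
s=load("scene0")
for nm,uv in(("up",[(347.0, 302.5),(316.5, 298.0),(351.0, 266.0),(322.5, 262.0)]),("low",[(310.2, 237.0),(284.0, 232.4),(318.5, 208.4),(293.5, 204.4)])): print(nm,deckfit(onplane(s,uv,.005)[:,:2]))
s=load("top0"); uv=[(228.0, 197.1),(248.2, 191.3),(219.0, 166.1),(239.2, 160.3)]; print("up top",deckfit(onplane(s,uv,.005)[:,:2]))
```

```text
[[ 0.56181521 -0.04697856  0.06      ]
 [ 0.55573718 -0.1037534   0.06      ]
 [ 0.47273923 -0.0371898   0.06      ]
 [ 0.46741874 -0.09380982  0.06      ]] (array([ 0.51442759, -0.07043289]), np.float32(-0.109453216), array([57.09902191, 89.77233887]))
90 [(array([361.7, 186.9]), array([14,  9,  6,  7, 23], dtype=int32)), (array([384.3, 189.1]), array([36, 12,  7,  6, 23], dtype=int32)), (array([358.8, 221.4]), array([11, 44,  6,  6, 25], dtype=int32)), (array([381.3, 223.7]), array([33, 46,  7,  6, 26], dtype=int32))]
(array([ 0.51618981, -0.07086785]), np.float32(-0.108839914), array([59.16308594, 91.14735413]))
110 []
130 []
[[ 43  44  41  46  47  44  44  45  48  47  45  48  45  45  46  43  42  41]
 [ 43  44  43  45  48  47  44  46  58  63  97  75  49  47  45  43  42  42]
 [ 45  43  44  47  48  45  46  79 109 145 143 122  94  58  47  45  41  45]
 [ 43  43  43  48  40  42  51 119 150 105  75 105  95  60  46  42  42  45]
 [ 44  42  27  39  44  46  58 121  98  61  60  83 108  87  54  45  44  44]
 [ 42  28  18  40  46  45  56 105  76  47  57  96 128  86  48  43  45  45]
 [ 44  27  13
[... 693 characters left out ...]
loat64(0.0022419711956441083))
top0 (array([ 0.51476011, -0.05401938,  3.03214422]), 88, np.float64(0.002237442708172835))
scene0 (array([ 0.5302374 , -0.06101985,  3.02805454]), 440, np.float64(0.002415370062912796))
scene0 (array([ 0.53023653, -0.0610189 ,  3.02805119]), 440, np.float64(0.002415652505940927))
scene0 (array([ 0.53023655, -0.06101892,  3.02805126]), 424, np.float64(0.0023447691759106853))
up (array([0.59730457, 0.29453566]), np.float32(0.2756376), array([57.90008926, 90.1723938 ]))
low (array([0.47125249, 0.16578906]), np.float32(0.21238454), array([58.09425735, 90.57866669]))
up top (array([0.59677955, 0.29626147]), np.float32(0.27051097), array([58.2605896 , 89.99093628]))
```

Run:
```python
from h import *
for n in("top0","scene0"):
    s=load(n); print(n,fitstand(s,[.516,-.0705,3.033]))
from plant import r
print(R.from_quat(np.roll(r.sense()["ee_rot"],-1)).as_matrix().round(4), r.hold_point_z)
```

```text
top0 (array([ 0.51631256, -0.06956248,  3.03185468]), 89, np.float64(0.00021161628024046926))
scene0 (array([ 0.5185978 , -0.07081377,  3.03061239]), 437, np.float64(0.000978059244512594))
[[ 9.425e-01  3.342e-01 -6.000e-04]
 [ 3.342e-01 -9.425e-01  1.600e-03]
 [-0.000e+00 -1.700e-03 -1.000e+00]] 0.0187
```

```bash
cat > go.py <<'E'
import sys; from h import *; from plant import r
# usage: go.py x y z yaw [x y z yaw ...] -> rows from current pose, tool straight down
s=r.sense(); A=R.from_quat(np.roll(s["ee_rot"],-1)); v=np.array(list(map(float,sys.argv[1:]))).reshape(-1,4)
print("t",round(s["t"],2),"tcp",s["tcp_pos"].round(4),"yaw",round(np.arctan2(*A.as_matrix()[1::-1,0]),4),"f",s["ft_force"].round(1),"open",round(s["opening"],4),"q",s["q"].round(2))
for x,y,z,w in v:
    B=R.from_euler("z",w)*R.from_euler("x",np.pi)
    print("lin",(A.inv().apply(np.array([x,y,z])-s["tcp_pos"])/.75).round(4),"rot",((A.inv()*B).as_rotvec()/np.pi).round(4))
E
python3 go.py .5 -.22 .25 .217 .4705 .1668 .1 .217
```

```text
t 0.1 tcp [ 0.2171 -0.6121  0.2305] yaw 0.3408 f [-0.3  0.3  0.1] open 0.0854 q [ 1.16  0.63  0.04  1.52 -0.03  1.   -0.02]
lin [ 0.5303 -0.3667 -0.0254] rot [-0.0005  0.      0.0394]
lin [ 0.6656 -0.8656  0.1754] rot [-0.0005  0.      0.0394]
```

Call:
move_arm:
  increments:
    - {"linear":[0.53,-0.367,-0.025],"delta_rot":[0,0,0.039]}
    - {"linear":[0.53,-0.367,-0.025],"delta_rot":[0,0,0.039]}
    - {"linear":[0.53,-0.367,-0.025],"delta_rot":[0,0,0.039]}
    - {"linear":[0.53,-0.367,-0.025],"delta_rot":[0,0,0.039]}
    - {"linear":[0.53,-0.367,-0.025],"delta_rot":[0,0,0.039]}
    - {"linear":[0.53,-0.367,-0.025],"delta_rot":[0,0,0.039]}
    - {"linear":[0.53,-0.367,-0.025],"delta_rot":[0,0,0.039]}
    - {"linear":[0.53,-0.367,-0.025],"delta_rot":[0,0,0.039]}
  fingers: 0
  squeeze: 60

```text
t: 0.9
tcp_pos: [0.4516, -0.2864, 0.2467]
ee_rot: [-0.0, 0.994, 0.109, -0.0]
ft_force: [0.1, -0.9, 0.4]
opening: 0.0427
finger_force: 0.0
```

```bash
python3 go.py .4705 .1668 .12 .217
```

```text
t 0.9 tcp [ 0.4516 -0.2864  0.2467] yaw 0.2181 f [ 0.1 -0.9  0.4] open 0.0427 q [ 0.48  0.44  0.05  1.82 -0.03  0.88 -0.81]
lin [ 0.1554 -0.5845  0.1691] rot [-0.0001  0.0001  0.0004]
```

Call:
move_arm:
  increments:
    - {"linear":[0.155,-0.585,0.1],"delta_rot":[0,0,0]}
    - {"linear":[0.155,-0.585,0.1],"delta_rot":[0,0,0]}
    - {"linear":[0.155,-0.585,0.1],"delta_rot":[0,0,0]}
    - {"linear":[0.155,-0.585,0.1],"delta_rot":[0,0,0]}
    - {"linear":[0.155,-0.585,0.1],"delta_rot":[0,0,0]}
    - {"linear":[0.155,-0.585,0.1],"delta_rot":[0,0,0]}
    - {"linear":[0.155,-0.585,0.1],"delta_rot":[0,0,0]}
    - {"linear":[0.155,-0.585,0.1],"delta_rot":[0,0,0]}

```text
t: 1.7
tcp_pos: [0.4667, 0.1079, 0.1812]
ee_rot: [0.0, 0.994, 0.109, -0.0]
ft_force: [-0.0, 0.1, -0.3]
opening: 0.043
finger_force: 0.0
```

```bash
python3 go.py .4705 .1668 .07 .217  .4705 .1668 .0135 .217
```

```text
t 1.7 tcp [0.4667 0.1079 0.1812] yaw 0.2181 f [-0.   0.1 -0.3] open 0.043 q [-0.3   0.46  0.02  2.04 -0.01  0.64 -1.63]
lin [ 0.022  -0.0756  0.1483] rot [0.     0.     0.0004]
lin [ 0.022  -0.0756  0.2236] rot [0.     0.     0.0004]
```

Call:
move_arm:
  increments:
    - {"linear":[0.022,-0.076,0.148],"delta_rot":[0,0,0]}
    - {"linear":[0.022,-0.076,0.148],"delta_rot":[0,0,0]}
    - {"linear":[0.022,-0.076,0.148],"delta_rot":[0,0,0]}
    - {"linear":[0.022,-0.076,0.175],"delta_rot":[0,0,0]}
    - {"linear":[0.022,-0.076,0.2],"delta_rot":[0,0,0]}
    - {"linear":[0.022,-0.076,0.215],"delta_rot":[0,0,0]}
    - {"linear":[0.022,-0.076,0.2235],"delta_rot":[0,0,0]}
    - {"linear":[0.022,-0.076,0.2235],"delta_rot":[0,0,0]}

```text
t: 2.5
tcp_pos: [0.4705, 0.165, 0.0135]
ee_rot: [0.0, 0.994, 0.109, -0.0]
ft_force: [-0.1, 0.6, -0.2]
opening: 0.0427
finger_force: 0.0
```

Call:
move_arm:
  increments:
    - {"linear":[0,0,0],"delta_rot":[0,0,0]}
    - {"linear":[0,0,0],"delta_rot":[0,0,0]}
    - {"linear":[0,0,0],"delta_rot":[0,0,0]}
    - {"linear":[0,0,0],"delta_rot":[0,0,0]}
    - {"linear":[0,0,0],"delta_rot":[0,0,0]}
  fingers: -1
  squeeze: 80

```text
t: 3.0
tcp_pos: [0.4714, 0.1656, 0.0151]
ee_rot: [-0.0, 0.994, 0.109, 0.001]
ft_force: [-0.3, -0.0, 6.3]
opening: 0.0109
finger_force: 78.9
```

```bash
python3 go.py .4705 .1668 .14 .217 .5163 -.0696 .14 -.110
```

```text
t 3.0 tcp [0.4714 0.1656 0.0151] yaw 0.2182 f [-0.3 -0.   6.3] open 0.0109 q [-0.4   0.78  0.01  2.08 -0.02  0.27 -1.72]
lin [-0.0005 -0.0019 -0.1666] rot [-0.0002 -0.0006  0.0004]
lin [-0.0092  0.319  -0.1668] rot [-0.0002 -0.0006  0.1045]
```

Call:
move_arm:
  increments:
    - {"linear":[0,0,-0.06],"delta_rot":[0,0,0]}
    - {"linear":[0,0,-0.12],"delta_rot":[0,0,0]}
    - {"linear":[0,0,-0.18],"delta_rot":[0,0,0]}
    - {"linear":[-0.003,0.06,-0.18],"delta_rot":[0,0,0.035]}
    - {"linear":[-0.005,0.12,-0.18],"delta_rot":[0,0,0.07]}
    - {"linear":[-0.007,0.18,-0.18],"delta_rot":[0,0,0.1045]}
    - {"linear":[-0.008,0.24,-0.18],"delta_rot":[0,0,0.1045]}
    - {"linear":[-0.009,0.29,-0.18],"delta_rot":[0,0,0.1045]}

```text
t: 3.8
tcp_pos: [0.5111, -0.0514, 0.1492]
ee_rot: [0.0, 0.998, -0.056, 0.0]
ft_force: [1.5, -0.3, -2.9]
opening: 0.0103
finger_force: 78.5
```

```bash
python3 go.py .5163 -.0696 .14 -.110
```

```text
t 3.8 tcp [ 0.5111 -0.0514  0.1492] yaw -0.1117 f [ 1.5 -0.3 -2.9] open 0.0103 q [-0.01  0.55  0.09  1.98 -0.08  0.61 -1.56]
lin [0.0096 0.0233 0.0123] rot [ 0.0003 -0.0001 -0.0005]
```

Call:
move_arm:
  increments:
    - {"linear":[0.0096,0.0233,0.012],"delta_rot":[0,0,-0.0005]}
    - {"linear":[0.0096,0.0233,0.012],"delta_rot":[0,0,-0.0005]}
    - {"linear":[0.0096,0.0233,0.012],"delta_rot":[0,0,-0.0005]}

```text
t: 4.1
tcp_pos: [0.5158, -0.0666, 0.1398]
ee_rot: [-0.0, 0.999, -0.055, -0.001]
ft_force: [0.1, 0.9, -1.7]
opening: 0.0104
finger_force: 78.4
```

```bash
cat > snap.py <<'E'
import sys; from h import *; from plant import r,optics
i=sys.argv[1]; o=[]
for n in("top","scene"):
    s=optics.snapshot(n); np.savez(n+i+".npz",**{k:np.array(v) for k,v in s.items()})
    c=project(s,[.5163,-.07,.13])[0].astype(int); p=s["pixels"][max(c[1]-55,0):c[1]+55,max(c[0]-50,0):c[0]+50]; o.append(cv2.resize(p,(390,429),interpolation=cv2.INTER_CUBIC)); print(n,c)
cv2.imwrite(f"pics/s{i}.png",np.hstack(o)); s=r.sense(); print(s["tcp_pos"].round(4),s["ft_force"].round(1))
E
python3 snap.py 1
```

```text
top [378 204]
scene [192 158]
[ 0.5162 -0.0651  0.1401] [-0.  -0.  -1.7]
```

View pics/s1.png

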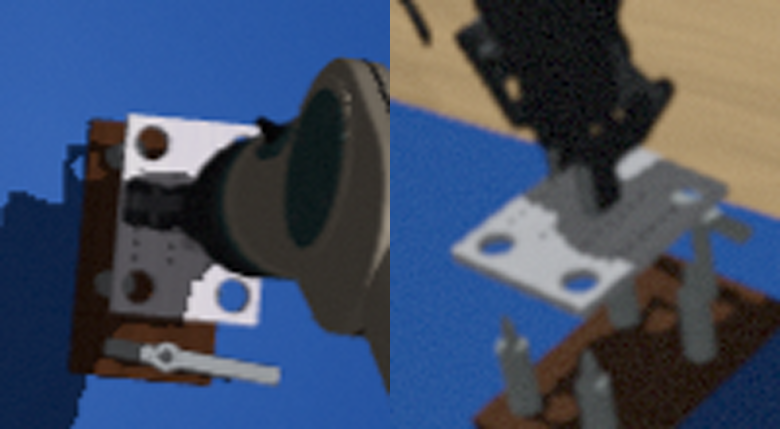

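```bash
cat >> h.py <<'E'
def inhand(s,tcp,amin,amax,zu=-.0151):
    """holes of the held deck from the depth mask; fit of centre and yaw. zu: underside relative to TCP"""
    z=tcp[2]+zu; X=cloud(s); m=(abs(X[...,2]-z-.008)<.009)&(np.hypot(X[...,0]-tcp[0],X[...,1]-tcp[1])<.1)
    H=holes(s,m,0,amin,amax)
    if len(H)==0: return H
    W=onplane(s,H[:,:2],z+.004)[:,:2]; c0=np.r_[tcp[:2],-.11]
    def T(p): c,n=np.cos(p[2]),np.sin(p[2]); return SG@np.array([[c,n],[-n,c]])+p[:2]
    D=np.linalg.norm(W[:,None]-T(c0),axis=2); j=D.argmin(1); ok=D.min(1)<.012
    f=least_squares(lambda p:(W[ok]-T(p)[j[ok]]).ravel(),c0,x_scale=[.01,.01,.1])
    return H[ok].round(1).tolist(),f.x.round(4),(f.fun*1000).round(1),"deck z",np.median(X[m][:,2]).round(4),f.x[:2]-tcp[:2]
E
python3 - <<'E'
from h import *
from plant import r
t=np.array([.5162,-.0651,.1401])
for n in("top1","scene1"): s=load(n); print(n,inhand(s,t,15,120))
E
```

```text
top1 ([[386.3, 224.2, 63.5], [362.9, 221.7, 67.0], [366.0, 185.5, 62.0]], array([ 0.5152, -0.0658, -0.1112]), array([-0.1,  0.4,  0.5, -0.5, -0.4,  0.1]), 'deck z', np.float64(0.1332), array([-0.00096116, -0.00073867]))
scene1 ([[191.2, 176.2, 35.5], [168.8, 166.8, 32.5], [218.3, 153.1, 27.5]], array([ 0.5186, -0.0652, -0.1037]), array([-0.2,  0.6,  0.5, -1.1, -0.4,  0.5]), 'deck z', np.float64(0.1322), array([ 2.35113513e-03, -9.01338842e-05]))
```

```bash
python3 go.py .5167 -.0698 .1 -.111
```

```text
t 4.2 tcp [ 0.5162 -0.0651  0.1401] yaw -0.1065 f [-0.  -0.  -1.7] open 0.0105 q [ 0.02  0.58  0.08  1.97 -0.08  0.6  -1.53]
lin [0.0014 0.0062 0.0534] rot [-0.0003  0.0002  0.0014]
```

Call:
move_arm:
  increments:
    - {"linear":[0.0014,0.006,0.02],"delta_rot":[0,0,0.001]}
    - {"linear":[0.0014,0.006,0.04],"delta_rot":[0,0,0.001]}
    - {"linear":[0.0014,0.006,0.0535],"delta_rot":[0,0,0.001]}
    - {"linear":[0.0014,0.006,0.0535],"delta_rot":[0,0,0.001]}
    - {"linear":[0.0014,0.006,0.0535],"delta_rot":[0,0,0.001]}

```text
t: 4.7
tcp_pos: [0.5172, -0.0706, 0.1001]
ee_rot: [-0.0, 0.998, -0.055, 0.0]
ft_force: [0.3, -0.3, -2.6]
opening: 0.0105
finger_force: 78.6
```

```bash
python3 snap.py 2
python3 - <<'E'
from h import *
from plant import r
t=r.sense()["tcp_pos"]
for n in("top2","scene2"): s=load(n); print(n,inhand(s,t,15,120))
E
python3 go.py .5167 -.0698 .1 -.111
```

```text
top [378 204]
scene [192 158]
[ 0.5176 -0.071   0.1005] [ 1.  -0.4 -2.4]
top2 ([[383.5, 223.5, 60.0], [361.0, 221.1, 59.0], [364.0, 186.1, 58.0]], array([ 0.5165, -0.0697, -0.1121]), array([-0.1,  0.3,  0.2, -0.4, -0.1,  0.1]), 'deck z', np.float64(0.0934), array([-0.00106087,  0.00130104]))
scene2 ([[191.2, 190.2, 37.5], [169.5, 180.8, 32.0], [217.5, 167.2, 27.0]], array([ 0.52  , -0.0711, -0.1061]), array([-0.5,  0.5,  0.5, -0.9, -0. ,  0.4]), 'deck z', np.float64(0.0927), array([ 2.40311700e-03, -8.63756172e-05]))
t 4.8 tcp [ 0.5176 -0.071   0.1005] yaw -0.111 f [ 1.  -0.4 -2.4] open 0.0104 q [ 0.04  0.64  0.07  1.99 -0.09  0.51 -1.51]
lin [-0.0014 -0.0015  0.0006] rot [-0.     -0.0004  0.    ]
```

Call:
move_arm:
  increments:
    - {"linear":[-0.001,0,0.01],"delta_rot":[0,0,0]}
    - {"linear":[-0.001,0,0.02],"delta_rot":[0,0,0]}
    - {"linear":[-0.001,0,0.03],"delta_rot":[0,0,0]}
    - {"linear":[-0.001,0,0.038],"delta_rot":[0,0,0]}
    - {"linear":[-0.001,0,0.038],"delta_rot":[0,0,0]}

```text
t: 5.3
tcp_pos: [0.5158, -0.0712, 0.0702]
ee_rot: [-0.0, 0.998, -0.056, -0.001]
ft_force: [0.3, 0.4, -2.2]
opening: 0.0105
finger_force: 78.5
```

```bash
python3 snap.py 3
python3 - <<'E'
from h import *
from plant import r
t=r.sense()["tcp_pos"]
for n in("top3","scene3"): s=load(n); print(n,inhand(s,t,15,120))
E
python3 go.py .517 -.0705 .027 -.111
```

```text
top [378 204]
scene [192 158]
[ 0.5162 -0.0713  0.0711] [-0.2 -0.4 -2.5]
top3 ([[360.7, 221.3, 18.0]], array([ 0.5165, -0.0748, -0.0962]), array([-0.,  0.]), 'deck z', np.float64(0.0634), array([ 0.00027213, -0.00353401]))
scene3 ([], array([ 0.5162, -0.0713, -0.11  ]), array([], dtype=float64), 'deck z', np.float64(0.0631), array([0., 0.]))
t 5.4 tcp [ 0.5162 -0.0713  0.0711] yaw -0.1117 f [-0.2 -0.4 -2.5] open 0.0108 q [ 0.04  0.69  0.06  2.01 -0.09  0.44 -1.51]
lin [ 0.001  -0.0012  0.0588] rot [ 0.      0.0002 -0.0002]
```

Call:
move_arm:
  increments:
    - {"linear":[0,0,0.01],"delta_rot":[0,0,0]}
    - {"linear":[0,0,0.02],"delta_rot":[0,0,0]}
    - {"linear":[0,0,0.03],"delta_rot":[0,0,0]}
    - {"linear":[0,0,0.04],"delta_rot":[0,0,0]}
    - {"linear":[0,0,0.05],"delta_rot":[0,0,0]}
    - {"linear":[0,0,0.056],"delta_rot":[0,0,0]}
    - {"linear":[0,0,0.058],"delta_rot":[0,0,0]}

```text
t: 6.1
tcp_pos: [0.5159, -0.0712, 0.0271]
ee_rot: [-0.0, 0.998, -0.056, -0.001]
ft_force: [-2.1, 0.2, 0.7]
opening: 0.0108
finger_force: 79.0
```

Call:
move_arm:
  increments:
    - {"linear":[0,0,0.002],"delta_rot":[0,0,0]}
    - {"linear":[0,0,0.002],"delta_rot":[0,0,0]}

```text
t: 6.3
tcp_pos: [0.516, -0.0712, 0.0271]
ee_rot: [-0.0, 0.998, -0.056, -0.0]
ft_force: [-3.0, 1.3, 4.3]
opening: 0.0106
finger_force: 79.6
```

Call:
move_arm:
  increments:
    - {"linear":[0,0,0],"delta_rot":[0,0,0]}
    - {"linear":[0,0,0],"delta_rot":[0,0,0]}
    - {"linear":[0,0,0],"delta_rot":[0,0,0]}
    - {"linear":[0,0,0],"delta_rot":[0,0,0]}
  fingers: 0

```text
t: 6.7
tcp_pos: [0.5166, -0.0713, 0.0264]
ee_rot: [0.0, 0.998, -0.056, 0.0]
ft_force: [-0.2, 0.1, -0.0]
opening: 0.043
finger_force: 0.0
```

```bash
python3 go.py .5163 -.0705 .2 -.111
```

```text
t 6.7 tcp [ 0.5166 -0.0713  0.0264] yaw -0.1116 f [-0.2  0.1 -0. ] open 0.043 q [ 0.05  0.78  0.05  2.02 -0.1   0.35 -1.5 ]
lin [-0.0004 -0.001  -0.2314] rot [ 0.     -0.0001 -0.0002]
```

Call:
move_arm:
  increments:
    - {"linear":[0,0,-0.03],"delta_rot":[0,0,0]}
    - {"linear":[0,0,-0.09],"delta_rot":[0,0,0]}
    - {"linear":[0,0,-0.15],"delta_rot":[0,0,0]}
    - {"linear":[0,-0.06,-0.18],"delta_rot":[0,0,0]}
    - {"linear":[0.01,-0.12,-0.18],"delta_rot":[0,0,-0.03]}
    - {"linear":[0.02,-0.18,-0.18],"delta_rot":[0,0,-0.06]}
    - {"linear":[0.03,-0.24,-0.18],"delta_rot":[0,0,-0.09]}
    - {"linear":[0.04,-0.3,-0.18],"delta_rot":[0,0,-0.122]}

```text
t: 7.5
tcp_pos: [0.5715, 0.1508, 0.1616]
ee_rot: [0.0, 0.991, 0.137, 0.0]
ft_force: [0.4, -0.3, -0.3]
opening: 0.0425
finger_force: 0.0
```

```bash
python3 snap.py 4
python3 - <<'E'
from h import *
s=load("top4"); X=cloud(s); m=(abs(X[...,2]-.02)<.004)&(np.hypot(X[...,0]-.5163,X[...,1]+.07)<.085)
H=holes(s,m,0,15,200); print(H.round(1)); print(np.median(X[m][:,2]))
E
python3 go.py .597 .2954 .1 .273 .597 .2954 .0145 .273
```

```text
top [378 204]
scene [192 158]
[0.572  0.1584 0.1614] [-1.1  0.9 -0. ]
[[369.4 206.2 127.5]
 [360.  188.   75. ]]
0.02057142836195014
t 7.6 tcp [0.572  0.1584 0.1614] yaw 0.2836 f [-1.1  0.9 -0. ] open 0.0423 q [-0.31  0.63 -0.    1.75 -0.01  0.75 -1.6 ]
lin [ 0.0828 -0.1656  0.0831] rot [-0.0018 -0.0012  0.0034]
lin [ 0.0823 -0.165   0.1971] rot [-0.0018 -0.0012  0.0034]
```

View pics/s4.png

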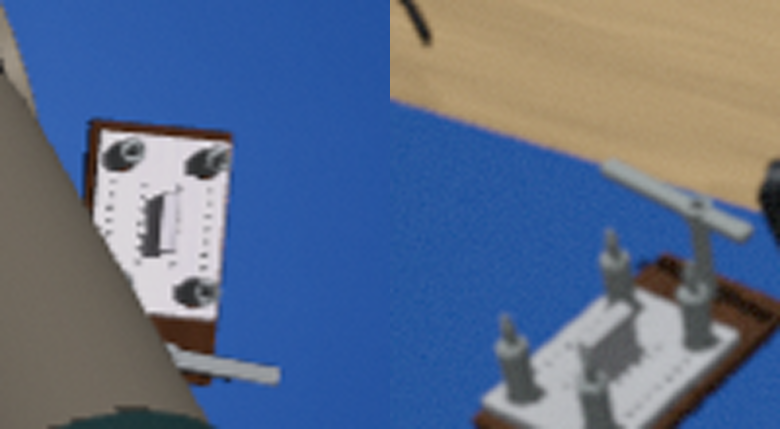

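Call:
move_arm:
  increments:
    - {"linear":[0.083,-0.165,0.083],"delta_rot":[0,0,0.003]}
    - {"linear":[0.083,-0.165,0.083],"delta_rot":[0,0,0.003]}
    - {"linear":[0.083,-0.165,0.083],"delta_rot":[0,0,0.003]}
    - {"linear":[0.083,-0.165,0.12],"delta_rot":[0,0,0.003]}
    - {"linear":[0.083,-0.165,0.15],"delta_rot":[0,0,0.003]}
    - {"linear":[0.083,-0.165,0.17],"delta_rot":[0,0,0.003]}
    - {"linear":[0.083,-0.165,0.185],"delta_rot":[0,0,0.003]}
    - {"linear":[0.083,-0.165,0.185],"delta_rot":[0,0,0.003]}

```text
t: 8.4
tcp_pos: [0.5973, 0.2838, 0.0214]
ee_rot: [0.001, 0.991, 0.13, -0.001]
ft_force: [-0.2, 0.1, -0.4]
opening: 0.0426
finger_force: 0.0
```

```bash
python3 go.py .597 .2954 .0145 .273
```

```text
t 8.4 tcp [0.5973 0.2838 0.0214] yaw 0.2613 f [-0.2  0.1 -0.4] open 0.0426 q [-0.5   0.9   0.02  1.62 -0.02  0.62 -1.78]
lin [ 0.0036 -0.0151  0.0091] rot [ 0.0002  0.0007 -0.0037]
```

Call:
move_arm:
  increments:
    - {"linear":[0.0036,-0.015,0],"delta_rot":[0,0,-0.0037]}
    - {"linear":[0.0036,-0.015,0.0045],"delta_rot":[0,0,-0.0037]}
    - {"linear":[0.0036,-0.015,0.008],"delta_rot":[0,0,-0.0037]}
    - {"linear":[0.0036,-0.015,0.008],"delta_rot":[0,0,-0.0037]}

```text
t: 8.8
tcp_pos: [0.5976, 0.2964, 0.0168]
ee_rot: [0.0, 0.991, 0.137, 0.0]
ft_force: [-0.1, -0.1, -0.1]
opening: 0.043
finger_force: 0.0
```

```bash
python3 go.py .597 .2954 .0145 .273
```

```text
t 8.8 tcp [0.5976 0.2964 0.0168] yaw 0.274 f [-0.1 -0.1 -0.1] open 0.043 q [-0.51  0.92  0.01  1.6  -0.02  0.62 -1.78]
lin [-0.0012  0.0011  0.003 ] rot [ 0.0001 -0.      0.0003]
```

Good; close at about TCP z 0.015.

Call:
move_arm:
  increments:
    - {"linear":[-0.001,0.001,0.002],"delta_rot":[0,0,0]}
    - {"linear":[-0.001,0.001,0.002],"delta_rot":[0,0,0]}
    - {"linear":[-0.001,0.001,0.002],"delta_rot":[0,0,0]}
    - {"linear":[-0.001,0.001,0.002],"delta_rot":[0,0,0]}
    - {"linear":[-0.001,0.001,0.002],"delta_rot":[0,0,0]}
    - {"linear":[-0.001,0.001,0.002],"delta_rot":[0,0,0]}
  fingers: -1

```text
t: 9.4
tcp_pos: [0.5972, 0.2953, 0.0153]
ee_rot: [0.0, 0.991, 0.136, 0.0]
ft_force: [-0.1, -1.0, 3.5]
opening: 0.011
finger_force: 79.5
```

```bash
python3 go.py .597 .2954 .17 .273 .517 -.0705 .17 -.111
```

```text
t 9.4 tcp [0.5972 0.2953 0.0153] yaw 0.2736 f [-0.1 -1.   3.5] open 0.011 q [-0.51  0.92  0.01  1.61 -0.02  0.62 -1.78]
lin [-3.000e-04 -2.000e-04 -2.062e-01] rot [ 0.0001 -0.      0.0002]
lin [-0.2348  0.4407 -0.2061] rot [ 1.000e-04 -0.000e+00  1.224e-01]
```

Call:
move_arm:
  increments:
    - {"linear":[0,0,-0.05],"delta_rot":[0,0,0]}
    - {"linear":[0,0,-0.11],"delta_rot":[0,0,0]}
    - {"linear":[0,0,-0.17],"delta_rot":[0,0,0]}
    - {"linear":[-0.015,0.028,-0.206],"delta_rot":[0,0,0]}
    - {"linear":[-0.043,0.081,-0.206],"delta_rot":[0,0,0.03]}
    - {"linear":[-0.071,0.134,-0.206],"delta_rot":[0,0,0.06]}
    - {"linear":[-0.099,0.187,-0.206],"delta_rot":[0,0,0.09]}
    - {"linear":[-0.127,0.24,-0.206],"delta_rot":[0,0,0.122]}

```text
t: 10.2
tcp_pos: [0.5532, 0.095, 0.1693]
ee_rot: [0.0, 0.998, -0.056, -0.0]
ft_force: [0.2, 0.4, -1.5]
opening: 0.0108
finger_force: 78.7
```

Call:
move_arm:
  increments:
    - {"linear":[0,0,0],"delta_rot":[0,0,0]}
    - {"linear":[0,0,0],"delta_rot":[0,0,0]}

```text
t: 10.4
tcp_pos: [0.5539, 0.0952, 0.1694]
ee_rot: [0.0, 0.998, -0.056, -0.0]
ft_force: [0.1, 0.8, -1.9]
opening: 0.0105
finger_force: 78.8
```

```bash
python3 go.py .517 -.0705 .16 -.111
```

```text
t 10.4 tcp [0.5539 0.0952 0.1694] yaw -0.1117 f [ 0.1  0.8 -1.9] open 0.0105 q [-0.29  0.58  0.11  1.83 -0.09  0.73 -1.81]
lin [-0.0243  0.2251  0.0126] rot [ 0.0001  0.0001 -0.0002]
```

Call:
move_arm:
  increments:
    - {"linear":[-0.006,0.056,0.0126],"delta_rot":[0,0,0]}
    - {"linear":[-0.012,0.112,0.0126],"delta_rot":[0,0,0]}
    - {"linear":[-0.018,0.17,0.0126],"delta_rot":[0,0,0]}
    - {"linear":[-0.0243,0.225,0.0126],"delta_rot":[0,0,0]}
    - {"linear":[-0.0243,0.225,0.05],"delta_rot":[0,0,0]}
    - {"linear":[-0.0243,0.225,0.072],"delta_rot":[0,0,0]}
    - {"linear":[-0.0243,0.225,0.072],"delta_rot":[0,0,0]}
    - {"linear":[-0.0243,0.225,0.072],"delta_rot":[0,0,0]}

```text
t: 11.2
tcp_pos: [0.5182, -0.0678, 0.1155]
ee_rot: [-0.0, 0.999, -0.053, -0.0]
ft_force: [0.7, -0.1, -2.3]
opening: 0.0104
finger_force: 78.9
```

```bash
python3 snap.py 5
python3 - <<'E'
from h import *
from plant import r
t=r.sense()["tcp_pos"]
for n in("top5","scene5"): s=load(n); print(n,inhand(s,t,2,40,-.0153))
E
python3 go.py .517 -.0705 .1 -.111
```

```text
top [378 204]
scene [192 158]
[ 0.5187 -0.0683  0.1163] [-0.1  0.7 -2.5]
top5 ([[384.2, 222.7, 16.5], [361.1, 220.5, 20.0], [364.1, 184.9, 16.0]], array([ 0.5185, -0.0667, -0.1061]), array([ 0. ,  0.2,  0.1, -0.2, -0.2,  0. ]), 'deck z', np.float64(0.1088), array([-0.00021654,  0.00156022]))
scene5 ([[169.0, 176.0, 6.0]], array([ 0.5217, -0.0691, -0.1032]), array([-0.,  0.]), 'deck z', np.float64(0.1083), array([ 0.00299154, -0.00079686]))
t 11.3 tcp [ 0.5187 -0.0683  0.1163] yaw -0.1075 f [-0.1  0.7 -2.5] open 0.0105 q [ 0.02  0.62  0.08  1.98 -0.09  0.55 -1.51]
lin [-0.002   0.0032  0.0218] rot [-0.0001 -0.0006  0.0011]
```

View pics/s5.png

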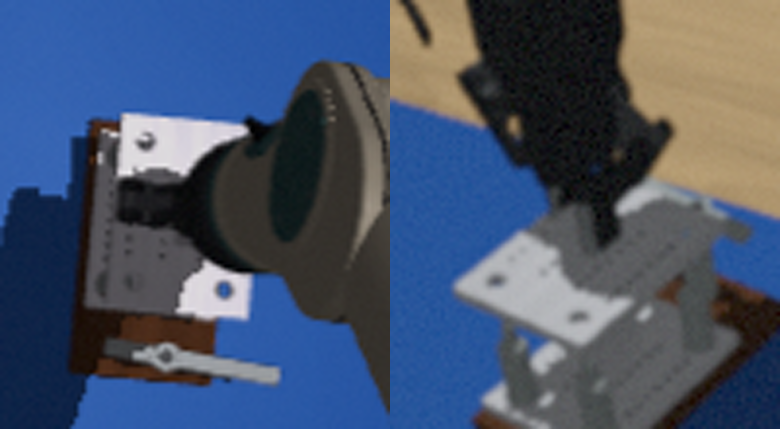

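Call:
move_arm:
  increments:
    - {"linear":[-0.0032,0.0036,0.008],"delta_rot":[0,0,0.001]}
    - {"linear":[-0.0032,0.0036,0.018],"delta_rot":[0,0,0.001]}
    - {"linear":[-0.0032,0.0036,0.023],"delta_rot":[0,0,0.001]}
    - {"linear":[-0.0032,0.0036,0.023],"delta_rot":[0,0,0.001]}
    - {"linear":[-0.0032,0.0036,0.023],"delta_rot":[0,0,0.001]}

```text
t: 11.8
tcp_pos: [0.5149, -0.0716, 0.0982]
ee_rot: [-0.0, 0.998, -0.056, -0.0]
ft_force: [-0.7, 0.1, -2.7]
opening: 0.0105
finger_force: 79.0
```

```bash
python3 snap.py 6
python3 - <<'E'
from h import *
from plant import r
t=r.sense()["tcp_pos"]
for n in("top6","scene6"): s=load(n); print(n,inhand(s,t,2,40,-.0153))
E
python3 go.py .516 -.0707 .09 -.111
```

```text
top [378 204]
scene [192 158]
[ 0.5151 -0.0717  0.0985] [-0.7  0.4 -2.5]
top6 ([[383.9, 224.0, 17.0], [361.2, 221.7, 15.5], [364.2, 186.7, 17.5]], array([ 0.5152, -0.0709, -0.1096]), array([-0.1,  0.1,  0.2, -0.1, -0. ,  0.1]), 'deck z', np.float64(0.0913), array([7.44076590e-05, 8.01490254e-04]))
scene6 ([[169.5, 181.0, 4.0]], array([ 0.5189, -0.0737, -0.1052]), array([ 0., -0.]), 'deck z', np.float64(0.0905), array([ 0.00382062, -0.00198081]))
t 11.9 tcp [ 0.5151 -0.0717  0.0985] yaw -0.1126 f [-0.7  0.4 -2.5] open 0.0109 q [ 0.04  0.65  0.07  2.   -0.09  0.5  -1.51]
lin [ 0.001  -0.0014  0.0113] rot [-0.     -0.0001 -0.0005]
```

Call:
move_arm:
  increments:
    - {"linear":[0.0008,-0.0019,0.003],"delta_rot":[0,0,0]}
    - {"linear":[0.0008,-0.0019,0.007],"delta_rot":[0,0,0]}
    - {"linear":[0.0008,-0.0019,0.012],"delta_rot":[0,0,0]}
    - {"linear":[0.0008,-0.0019,0.0165],"delta_rot":[0,0,0]}
    - {"linear":[0.0008,-0.0019,0.0165],"delta_rot":[0,0,0]}

```text
t: 12.4
tcp_pos: [0.5152, -0.0703, 0.0854]
ee_rot: [-0.0, 0.998, -0.056, -0.001]
ft_force: [0.3, 0.2, -3.3]
opening: 0.0108
finger_force: 79.0
```

```bash
python3 go.py .516 -.0707 .0753 -.111
```

```text
t 12.4 tcp [ 0.5152 -0.0703  0.0854] yaw -0.1126 f [ 0.3  0.2 -3.3] open 0.0108 q [ 0.04  0.67  0.07  2.   -0.1   0.47 -1.51]
lin [0.0011 0.0004 0.0135] rot [ 0.      0.0004 -0.0005]
```

Call:
move_arm:
  increments:
    - {"linear":[0,0,0.004],"delta_rot":[0,0,0]}
    - {"linear":[0,0,0.008],"delta_rot":[0,0,0]}
    - {"linear":[0,0,0.011],"delta_rot":[0,0,0]}
    - {"linear":[0,0,0.0125],"delta_rot":[0,0,0]}
    - {"linear":[0,0,0.0135],"delta_rot":[0,0,0]}

```text
t: 12.9
tcp_pos: [0.5156, -0.0703, 0.0757]
ee_rot: [-0.0, 0.998, -0.056, -0.0]
ft_force: [-0.1, -0.2, -2.3]
opening: 0.0108
finger_force: 79.0
```

```bash
python3 go.py .516 -.0707 .0753 -.111; python3 snap.py 7
python3 - <<'E'
from h import *
for n in ("top7","scene7"):
  s=load(n); X=cloud(s); m=(abs(X[...,2]-.068)<.006)&(np.hypot(X[...,0]-.5163,X[...,1]+.07)<.06); print(n,m.sum(),np.median(X[m][:,2]))
E
```

```text
t 12.9 tcp [ 0.5156 -0.0703  0.0757] yaw -0.1126 f [-0.1 -0.2 -2.3] open 0.0108 q [ 0.04  0.69  0.07  2.01 -0.1   0.45 -1.51]
lin [0.0005 0.0004 0.0006] rot [-0.      0.     -0.0005]
top [378 204]
scene [192 158]
[ 0.5157 -0.0703  0.0758] [ 0.2  0.8 -2.1]
top7 723 0.06894918806680983
scene7 1024 0.06813993055421563
```

Almost seated (within 0.5 mm); press a hair, then release and rise.

Call:
move_arm:
  increments:
    - {"linear":[0,0,0.001],"delta_rot":[0,0,0]}
    - {"linear":[0,0,0.002],"delta_rot":[0,0,0]}
    - {"linear":[0,0,0.002],"delta_rot":[0,0,0]}

```text
t: 13.3
tcp_pos: [0.5158, -0.0704, 0.0753]
ee_rot: [-0.0, 0.998, -0.056, 0.0]
ft_force: [-2.0, -0.4, 6.2]
opening: 0.0102
finger_force: 80.4
```

Call:
move_arm:
  increments:
    - {"linear":[0,0,0],"delta_rot":[0,0,0]}
    - {"linear":[0,0,0],"delta_rot":[0,0,0]}
    - {"linear":[0,0,0],"delta_rot":[0,0,0]}
    - {"linear":[0,0,-0.02],"delta_rot":[0,0,0]}
    - {"linear":[0,0,-0.06],"delta_rot":[0,0,0]}
    - {"linear":[0,0,-0.1],"delta_rot":[0,0,0]}
    - {"linear":[0,0,-0.14],"delta_rot":[0,0,0]}
    - {"linear":[0,0,-0.15],"delta_rot":[0,0,0]}
  fingers: 0

```text
t: 14.1
tcp_pos: [0.5176, -0.0706, 0.1898]
ee_rot: [0.0, 0.998, -0.056, 0.003]
ft_force: [1.1, -1.3, -0.0]
opening: 0.0425
finger_force: 0.0
```

```bash
python3 go.py .40 0.03 .18 -.111
python3 - <<'E'
from h import *
# keeper from the first stand fit and bar points
for n,p in(("top0",(.5163,-.0696,3.032)),("scene0",(.5186,-.0708,3.0306))):
    s=load(n); X=cloud(s); c,k=np.cos(p[2]),np.sin(p[2]); piv=np.array([p[0]+.09*c,p[1]+.09*k])
    m=(X[...,2]>.07)&(X[...,2]<.084)&(np.hypot(X[...,0]-piv[0],X[...,1]-piv[1])<.085)&((X[...,:2]-p[:2])@[c,k]>.06)
    P=X[m][:,:2].astype(np.float32); mu,e,_=cv2.PCACompute2(P,None); e=e[0]*np.sign(-e[0][1]); q=(P-piv)@e
    print(piv,"tail dir",e,"angle",np.arctan2(*(np.array([[-k,c],[c,k]])@e)),q.min(),q.max())
E
```

```text
t 14.1 tcp [ 0.5176 -0.0706  0.1898] yaw -0.1126 f [ 1.1 -1.3 -0. ] open 0.0425 q [ 0.01  0.5   0.1   1.92 -0.07  0.71 -1.53]
lin [-0.171  -0.1157  0.0121] rot [-0.     -0.0018 -0.0005]
[ 0.42683993 -0.05975639] tail dir [-0.18728276 -0.98230606] angle 1.4919937591395394 -0.04062492721197191 0.07681945530600261
[ 0.4291538  -0.06083116] tail dir [-0.18835941 -0.9821002 ] angle 1.4922975988719982 -0.04095395707832512 0.07247985016338224
```

Call:
move_arm:
  increments:
    - {"linear":[-0.06,-0.02,0],"delta_rot":[0,0,0]}
    - {"linear":[-0.12,-0.04,0],"delta_rot":[0,0,0]}
    - {"linear":[-0.151,-0.043,0.02],"delta_rot":[0,0,0]}
    - {"linear":[-0.151,-0.043,0.06],"delta_rot":[0,0,0]}
    - {"linear":[-0.151,-0.043,0.09],"delta_rot":[0,0,0]}
    - {"linear":[-0.151,-0.043,0.1],"delta_rot":[0,0,0]}
    - {"linear":[-0.151,-0.043,0.1],"delta_rot":[0,0,0]}
  fingers: -1
  squeeze: 40

```text
t: 14.8
tcp_pos: [0.4059, -0.0256, 0.1109]
ee_rot: [0.0, 0.998, -0.056, -0.001]
ft_force: [1.2, -0.2, 0.8]
opening: -0.0001
finger_force: 0.0
```

```bash
python3 go.py .4075 -.0255 .0735 -.11; python3 snap.py 8;python3 - <<'E'
from h import *
for n in ("top8","scene8"):
  s=load(n); X=cloud(s)
  for z in(.02,.068):
    m=(abs(X[...,2]-z)<.006)&(np.hypot(X[...,0]-.5163,X[...,1]+.07)<.06); print(n,m.sum(),np.median(X[m][:,2]))
E
```

```text
t 14.8 tcp [ 0.4059 -0.0256  0.1109] yaw -0.1128 f [ 1.2 -0.2  0.8] open -0.0001 q [-0.05  0.52  0.07  2.28 -0.1   0.34 -1.59]
lin [ 0.0022 -0.0004  0.0499] rot [ 0.0001  0.0009 -0.0009]
top [378 204]
scene [192 158]
[ 0.4071 -0.0257  0.1121] [-0.2  0.5 -0.3]
top8 108 0.019501012463587708
top8 1303 0.06852078148496177
scene8 497 0.019922184200182658
scene8 1084 0.06780354090438412
```

View pics/s8.png

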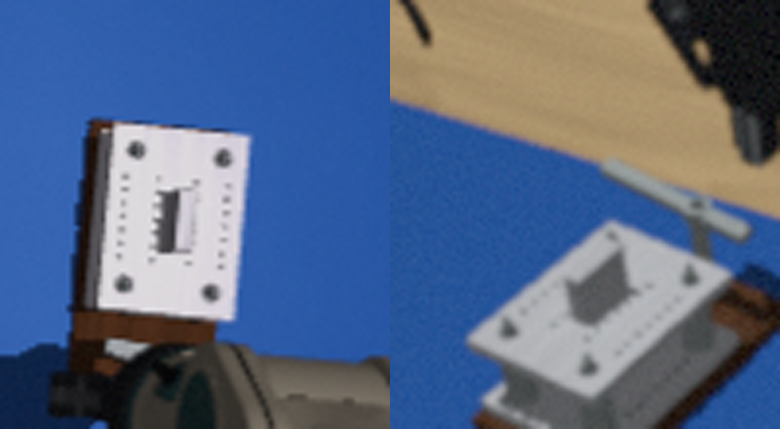

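Call:
move_arm:
  increments:
    - {"linear":[0,0,0.02],"delta_rot":[0,0,0]}
    - {"linear":[0,0,0.04],"delta_rot":[0,0,0]}
    - {"linear":[0,0,0.0505],"delta_rot":[0,0,0]}
    - {"linear":[0,0,0.0505],"delta_rot":[0,0,0]}

```text
t: 15.3
tcp_pos: [0.4065, -0.0256, 0.0739]
ee_rot: [-0.0, 0.998, -0.056, -0.0]
ft_force: [0.3, -0.8, -0.6]
opening: 0.0001
finger_force: 0.0
```

```bash
python3 go.py .4438 -.0294 .0745 -.11
```

```text
t 15.3 tcp [ 0.4065 -0.0256  0.0739] yaw -0.1127 f [ 0.3 -0.8 -0.6] open 0.0001 q [-0.04  0.61  0.05  2.3  -0.12  0.23 -1.57]
lin [ 0.0499 -0.0005 -0.0009] rot [ 0.      0.0003 -0.0009]
```

Call:
move_arm:
  increments:
    - {"linear":[0.006,0,0],"delta_rot":[0,0,0]}
    - {"linear":[0.012,0,0],"delta_rot":[0,0,0]}
    - {"linear":[0.018,0,0],"delta_rot":[0,0,0]}
    - {"linear":[0.024,0,0],"delta_rot":[0,0,0]}
    - {"linear":[0.03,0,0],"delta_rot":[0,0,0]}
    - {"linear":[0.036,0,0],"delta_rot":[0,0,0]}
    - {"linear":[0.042,0,0],"delta_rot":[0,0,0]}
    - {"linear":[0.047,0,0],"delta_rot":[0,0,0]}

```text
t: 16.1
tcp_pos: [0.4425, -0.0295, 0.074]
ee_rot: [-0.0, 0.998, -0.056, 0.0]
ft_force: [-2.0, 0.5, 0.9]
opening: 0.0001
finger_force: 0.6
```

```bash
python3 go.py .4448 -.0294 .0745 -.11
cat > bar.py <<'E'
import sys; from h import *; from plant import optics
for n,p in(("top",(.5163,-.0696,3.032)),("scene",(.5186,-.0708,3.0306))):
    s=optics.snapshot(n); X=cloud(s); c,k=np.cos(p[2]),np.sin(p[2]); piv=np.array([p[0]+.09*c,p[1]+.09*k]); q=(X[...,:2]-piv)@np.array([[c,-k],[k,c]])
    m=(abs(X[...,2]-.078)<.006)&(np.hypot(*np.moveaxis(q,-1,0))<.08)&(q[...,0]+q[...,1]>.015)&(q[...,0]>-.02)
    P=q[m]; cv2.imwrite(f"pics/b{sys.argv[1]}{n}.png",s["pixels"]); print(n,len(P),"angle",np.arctan2(np.median(P[:,1]),np.median(P[:,0])) if len(P) else None, P.max(0) if len(P) else "")
E
python3 bar.py 1
```

```text
t 16.1 tcp [ 0.4425 -0.0295  0.074 ] yaw -0.1125 f [-2.   0.5  0.9] open 0.0001 q [-0.03  0.63  0.06  2.21 -0.11  0.3  -1.57]
lin [ 0.003  -0.0005 -0.0007] rot [-0.     -0.0002 -0.0008]
top 0 angle None 
scene 6 angle 0.9673603211182211 [0.01561693 0.01970773]
```

Call:
move_arm:
  increments:
    - {"linear":[0.002,0.003,0],"delta_rot":[0,0,0]}
    - {"linear":[0.004,0.006,0],"delta_rot":[0,0,0]}
    - {"linear":[0.006,0.009,0],"delta_rot":[0,0,0]}
    - {"linear":[0.008,0.012,0],"delta_rot":[0,0,0]}
    - {"linear":[0.008,0.015,0],"delta_rot":[0,0,0]}

```text
t: 16.7
tcp_pos: [0.4472, -0.0416, 0.0741]
ee_rot: [-0.0, 0.998, -0.056, 0.001]
ft_force: [0.2, 1.9, -0.3]
opening: 0.0001
finger_force: 0.8
```

```bash
python3 bar.py 2
```

```text
top 88 angle 0.26612020457068924 [0.0704404  0.02456874]
scene 12 angle 0.24389745279564493 [0.07138477 0.02123168]
```

View pics/b2scene.png

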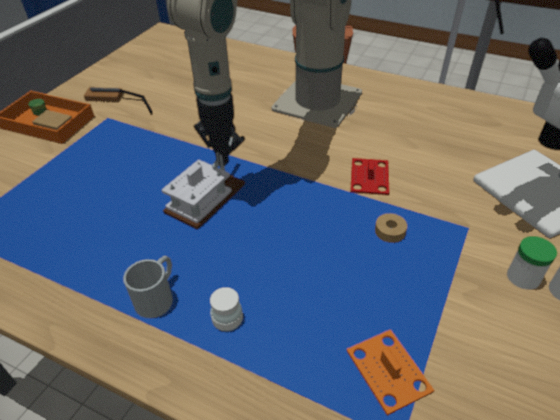

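Call:
move_arm:
  increments:
    - {"linear":[0,0.003,0],"delta_rot":[0,0,0]}
    - {"linear":[0,0.005,0],"delta_rot":[0,0,0]}
    - {"linear":[0,0.007,0],"delta_rot":[0,0,0]}
    - {"linear":[0,0.007,0],"delta_rot":[0,0,0]}

```text
t: 17.2
tcp_pos: [0.4459, -0.0469, 0.074]
ee_rot: [0.0, 0.998, -0.056, 0.0]
ft_force: [0.2, 1.0, 0.2]
opening: 0.0001
finger_force: 0.4
```

```bash
python3 bar.py 3
```

```text
top 93 angle 0.0746388173592775 [0.07376498 0.01167477]
scene 1 angle 0.25050645338153943 [0.05405744 0.0138323 ]
```

Keep going until the stop force shows.

Call:
move_arm:
  increments:
    - {"linear":[0,0.0015,0],"delta_rot":[0,0,0]}
    - {"linear":[0,0.003,0],"delta_rot":[0,0,0]}
    - {"linear":[0,0.003,0],"delta_rot":[0,0,0]}

```text
t: 17.6
tcp_pos: [0.4457, -0.049, 0.074]
ee_rot: [0.0, 0.998, -0.056, 0.0]
ft_force: [1.1, 1.6, -0.5]
opening: -0.0
finger_force: 0.5
```

```bash
python3 bar.py 4; python3 go.py .4459 -.04 .074 -.11
```

```text
top 104 angle 0.014699371498353547 [0.07483796 0.00894458]
scene 13 angle -0.10265623004849378 [ 0.06935014 -0.001608  ]
t 17.7 tcp [ 0.4456 -0.0489  0.074 ] yaw -0.1127 f [ 0.4  0.9 -0.5] open -0.0001 q [ 0.01  0.63  0.05  2.2  -0.1   0.31 -1.54]
lin [-0.0009 -0.0119 -0.    ] rot [ 0.      0.     -0.0009]
```

Call:
move_arm:
  increments:
    - {"linear":[0,0.002,0],"delta_rot":[0,0,0]}
    - {"linear":[0,0.004,0],"delta_rot":[0,0,0]}
    - {"linear":[0,0.004,0],"delta_rot":[0,0,0]}

```text
t: 18.0
tcp_pos: [0.4458, -0.0503, 0.074]
ee_rot: [-0.001, 0.998, -0.055, 0.0]
ft_force: [1.1, 6.1, -1.5]
opening: -0.0001
finger_force: 3.0
```

At the stop (6 N). Back off along −y, then up.

Call:
move_arm:
  increments:
    - {"linear":[0,-0.008,0],"delta_rot":[0,0,0]}
    - {"linear":[0,-0.016,0],"delta_rot":[0,0,0]}
    - {"linear":[0,-0.016,-0.03],"delta_rot":[0,0,0]}
    - {"linear":[0,-0.016,-0.09],"delta_rot":[0,0,0]}
    - {"linear":[0,-0.1,-0.15],"delta_rot":[0,0,0]}
    - {"linear":[0,-0.16,-0.18],"delta_rot":[0,0,0]}
    - {"linear":[0,-0.2,-0.18],"delta_rot":[0,0,0]}
    - {"linear":[0,-0.2,-0.18],"delta_rot":[0,0,0]}

```text
t: 18.8
tcp_pos: [0.4633, 0.1046, 0.2108]
ee_rot: [-0.002, 0.999, -0.052, 0.002]
ft_force: [-0.5, -0.9, 0.0]
opening: 0.0001
finger_force: 0.0
```

```bash
python3 bar.py 5; python3 snap.py 9
python3 - <<'E'
from h import *
s=load("top9"); X=cloud(s)
for z in(.02,.068):
    m=(abs(X[...,2]-z)<.006)&(np.hypot(X[...,0]-.5163,X[...,1]+.07)<.06); print(m.sum(),np.median(X[m][:,2]))
E
```

```text
top 0 angle None 
scene 97 angle -0.05055611849009438 [0.07315588 0.00676989]
top [378 204]
scene [192 158]
[0.4613 0.0959 0.2084] [-0.1  0.4 -0.2]
32 0.019549516134902634
907 0.06852755975510871
```

View pics/s9.png

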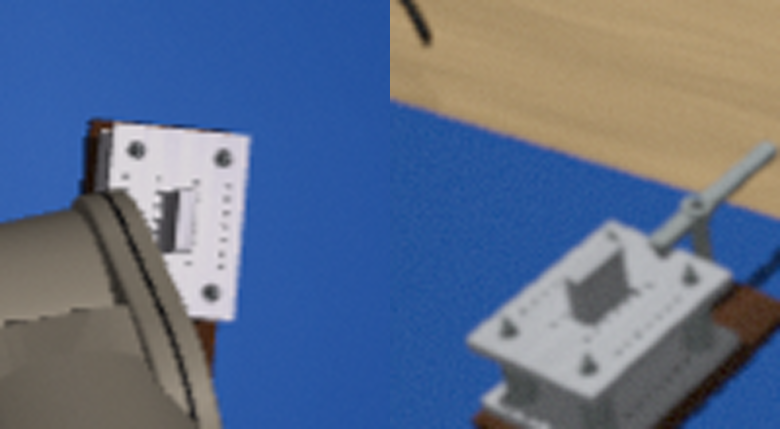

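The scene crop shows both decks seated flat with the studs through the upper one. The bar is closed, with its nose over the deck end at (660,245) and its tail out at (770,150). The arm is clear.

```bash
python3 -c "
from plant import job
print(job.hand_in())"
```

```text
the job is handed in; nothing more can be done
None
```

I handed the job in with both decks seated flat, the keeper bar pushed to its stop over the upper deck, and the arm clear; the hand-in returned no verdict.

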